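Slide a square flange home in the sloping locating jig

TASK

Pick up the square flange by its hexagonal hub, set it down flat and gently on the upper half of the jig's sloping white bed, and only then let go, so that it slides down by its own weight onto the yellow lower stop. Then push it sideways with the fingers along the stop until it bears on the red side fence, hold it there for a second with a push of about 12 N (at least 8 N, never above 18 N), and leave it sitting squarely in the corner, flat on the bed and against both rails. Leave the other fittings where they are.

Things in the scene. Friction and masses are not known exactly. Their poses are not given: they have to be found in the camera images.
- flange: The work piece: a steel square flange, plate 70 x 70 x 12 mm with a hexagonal hub on its middle (32 mm across flats, from 12 to 44 mm above the underside), dark bolt holes and bore. 0.36 to 0.56 kg. It starts flat on the bench. Origin: centre of its underside; x and y along the plate's sides, z up through the hub. Two hub flats face +y and -y, the others lie at 60 degrees to these.
- bed: The jig's sloping white bed, fixed, 190 mm up the slope by 170 mm across. Origin: the bed's lower corner on its surface, at the inner face of the lower stop; x points up the slope away from the lower stop, y across it away from the side fence, z out of the surface. A flange fully home has its origin at x = 35, z = 0 mm here, y = 35 to 57 mm by the fence's setting, its sides parallel to x and y.
- low_stop: Yellow rail along the bed's lower edge, fixed; it stands 16 mm proud of the bed and is 12 mm thick, its inner face at bed x = 0, from bed y = -12 to 170 mm. Origin and axes as the bed's.
- side_fence: Adjustable fence along one side of the bed (right as seen from the robot): a fixed dark bracket carrying a rigid red rail, 12 mm thick and 16 mm proud of the bed, parallel to bed x from x = 0 to 190 mm. The rail's face is locked anywhere from bed y = 0 to 22 mm; the setting varies and is not measured (find it by touch). Origin and axes are the bed's and do not follow the rail.
- jig: The jig's blue base plate, 230 x 200 x 12 mm, fixed to the bench at a place and yaw that vary. Origin: centre of its underside. The bed on it is slippery (friction 0.18 to 0.26) and falls 22 degrees towards the robot and 6 degrees towards the side fence: the flange slides down the slope by itself but may stop short of the side fence. Bed edges at high x and high y are open.
- round_flange: Bystander: loose round steel flange, 90 mm diameter, 12 mm thick, with a round hub 36 mm in diameter up to 36 mm. Origin: centre of its underside. It, the reducer and the square flange trade places.
- reducer: Bystander: loose cone-shaped pipe reducer, 72 mm diameter at the foot, 40 mm at the top, 60 mm high. Origin: centre of its underside.
- valve: Bystander: loose ball valve, 95 x 40 mm, 61 mm high with its blue lever. Origin: centre of its underside.
- elbow: Bystander: loose steel pipe elbow lying flat, about 85 x 85 mm, 40 mm high. Origin: the centre of its bend, on the bench.
- nut: Bystander: loose brass hexagon nut, 36 mm across flats, 20 mm high. Origin: centre of its underside.
Mind the look-alikes: they are no part of the job. What is shaped like the flange but blue or brown is not meant.

How it is judged:
On the way, in this order (a step that is already met when the one before it is completed fails the run):
1. the flange is set down flat (within 0.12 rad) on the upper half of the bed (its centre more than 85 mm up from the lower stop) while still held (contact force between flange and bed above 0.3 N and contact force between the fingers and flange above 0.5 N and x of flange in the frame of bed above 0.085 m and angle between the z axis of flange and the z axis of bed, either way round below 0.12 rad), for 0.05 s.
2. it is let go there: untouched by the fingers with its centre still more than 60 mm up from the lower stop (contact force between the fingers and flange below 0.05 N and x of flange in the frame of bed above 0.06 m and contact force between flange and bed above 0.3 N).
3. it has slid down by itself onto the lower stop and lies there untouched (contact force between the fingers and flange below 0.05 N and x of flange in the frame of bed below 0.041 m and contact force between flange and low_stop above 0.2 N), for 0.1 s.
4. the fingers push on it with more than 7 N for 0.5 s while it bears on the side fence with more than 3.5 N (friction takes up the rest) (contact force between flange and side_fence above 3.5 N and contact force between the fingers and flange above 7 N and x of flange in the frame of bed below 0.041 m), for 0.5 s.
At the end, for the whole second after the job is handed in: The square flange lies at rest, flat on the bed (within 2 mm and 0.03 rad), square to it (within 0.04 rad, any quarter turn), within 2 mm of the lower stop, and bearing on the side fence's rail (touching it, wherever the rail is set) (x of flange in the frame of bed between 0.033 and 0.037 m and z of flange in the frame of bed between -0.002 and 0.002 m and angle between the z axis of flange and the z axis of bed, either way round below 0.03 rad and (angle between the x axis of flange and the x axis of bed, either way round below 0.04 rad or angle between the x axis of flange and the y axis of bed, either way round below 0.04 rad) and linear speed of flange below 0.01 m/s and contact force between each of flange, flange, flange, flange and side_fence above 0.02 N and y of flange in the frame of bed between 0.033 and 0.0595 m).
It fails at once if the flange is pressed on the side fence with more than 18 N (contact force between flange and side_fence above 18 N).
It fails at once if the flange is pressed on the bed with more than 40 N while it is being set down on the upper half (contact force between flange and bed above 40 N and contact force between the fingers and flange above 0.5 N and x of flange in the frame of bed above 0.085 m).
It fails at once if another fitting is moved more than 20 mm (distance of any of round_flange, reducer, valve, elbow, nut from where it was at the start of the episode above 0.02 m).
It also fails if it takes over 67 s, if anything falls off the work surface, if the arm or the gripper's body presses on something with over 40 N, if the wrist force passes 120 N, or if a joint passes its speed limit or range.

ROBOT

A 6-joint arm with a two-finger parallel gripper is mounted at the origin on the work surface. World frame = base frame: x ahead of the robot, y to its left, z up, the work surface at z = 0. Lengths are in m, angles in rad, forces in N, time in s.
With the tool pointing down it reaches from about 0.325 to 0.9 m from the base axis. Payload 3.5 kg.
Tool frame: the origin (TCP) lies at the very end of the fingers, on their centre line; the grasp point (between the pads) lies 19 mm behind it; z points along the fingers, y is the line along which they close (so a half turn about z gives the same grasp; the last joint's range is limited). The gripper opens to 85 mm and grips with 20 to 120 N. Pads are 22 mm wide; open, the fingers measure 114 mm over their backs; the gripper's body (76 mm by 85 mm) begins 54 mm behind the grasp point. The pads swing forward as they close: fully open they stand 13 mm farther back than shut.
Start: joints at [1.147, 0.276, -0.026, 1.268, 0, 1.467], TCP at [0.197, 0.593, 0.231] pointing down, gripper open.
Joint ranges: [-3.12, 3.12], [-0.85, 1.88], [-1.08, 1.24], [-1.95, 2.15], [-1.57, 1.53], [-3.14, 3.14]. Speed limits (rad/s): [2.57, 2.57, 3.14, 3.14, 3.14, 3.14].

INTERFACE

Orientations are given as a rotation vector (axis times angle).
In Python, from rig import ctrl gives the robot as it stands.
- The arm moves only by the tool arm_command, never from a script. Its argument "moves" is a list of rows, each a list of 7 numbers: the shift along the world's x, y, z as a fraction of full scale, then the turn, a rotation vector about the world's x, y, z as a fraction of full scale, then the closure, from 0 (fully open) to 1 (shut). In form: [[x, y, z, rx, ry, rz, gripper], ...]. A call has 1 to 12 rows; each row shifts and turns the commanded pose from where the row before left it; what a row does not reach is not made up. Full scale, the value 1, is 0.1 m for a shift and 60 degrees for a turn. A row lasts 1/12 s, in which the tool goes at most 41.7 mm and 7.16 degrees, less where a joint would pass 70% of its speed; a pose out of reach is approached as far as the arm can. A call with a number of a shift or a turn outside -1 to 1 is refused whole. A call with a gripper value outside its range is refused whole. The fingers move at their own pace and stop on an object; "squeeze" is the grip in N (left out, the last holds). Time passes only in rows, so rows that do not move let the fingers close. It gives the time, the measured TCP pose, the force, the opening and the grip force at its end, in the units of the state.
- ctrl.sense(): the state, without advancing time (a new reading comes with each control period).
- ctrl.grab_frame(name): name is "scene" or "top" or "wrist"; returns (picture, depth): 400x640x3 uint8, red, green, blue; 400x640 float32, m along the optical axis (not along the pixel's ray), 0 where there is no reading.
- ctrl.calibration(name): a dict with "mtx" (3x3 intrinsics, pixels), "R" (3x3) and "t" (3): a world point X has camera coordinates R X + t; the wrist camera has in their place "hand_eye" (4x4, takes a point from camera to tool coordinates, whose origin is the TCP and whose axes are the flange's). Camera axes: x right, y down, z forward; pixel columns grow to the right and rows downward; lengths in m; the calibration is good to about 2 mm. A picture is of the moment at which its call begins: read the wrist's pose just before it. calibration takes no time and is no camera call.
- ctrl.finish_job(): hands the job in; it is judged then, once.
The state is a dict: "time_s": time; "qpos": joint angles; "qvel": joint speeds; "joint_torque": joint torques, N m; "eef_pos": TCP position; "orientation": TCP orientation; "ft_force": force on the tool from outside, world axes, zero at the start; "torque": the same for the moment, N m; "gripper_width": finger opening in m; "gripper_force": force on a finger pad.
Only numpy, scipy, OpenCV 4.12 (cv2) and the standard library are available. Lean on these libraries where they do the work, as an engineer would, in place of code of your own. Each camera call takes 0.05 s, during which the arm holds its last target. There are 200 camera calls.

## Working session

There is one attempt and no reset: what is moved stays moved. The work goes in short steps, Python scripts to look and compute and a tool call to move; the robot and the scene stay as the last step left them, time stands still between calls to the robot, and variables do not carry over. Pictures are saved under pics/ and viewed, at most 10 in all, crops included, and the job is handed in when it is done.

Besides the shell and the picture viewer there is one more tool, called after "Emit:" as name(argument=value, ...), one argument or row to a line, values as JSON. arm_command: Moves the arm, as the interface text tells. Shift numbers are shares of 0.1 m and turn numbers shares of 60 degrees, none past 1 either way. Its arguments: {"type":"object","properties":{"moves":{"type":"array","items":{"type":"array","items":{"type":"number"}}},"squeeze":{"type":"number"}},"required":["moves"]}

```bash
ls; mkdir -p pics; python3 - <<'E'
from rig import ctrl
import cv2,numpy as np
s=ctrl.sense(); print(s['time_s'],s['eef_pos'],s['orientation'],s['gripper_width'],s['ft_force'])
for n in ('scene','top'):
    p,d=ctrl.grab_frame(n); cv2.imwrite(f'pics/{n}0.png',p[...,::-1]); np.save(f'{n}0.npy',d)
    c=ctrl.calibration(n); print(n,c)
print(ctrl.calibration('wrist'))
E
```

```text
pics
0.0 [0.19678407 0.59240843 0.23016276] [-0.50170121 -3.10070394  0.00332128] 0.08557275670190942 [-0.15822056 -0.3738001   0.20160311]
scene {'mtx': array([[497.69013681,   0.        , 319.81875627],
       [  0.        , 497.69013681, 205.32638082],
       [  0.        ,   0.        ,   1.        ]]), 'R': array([[-0.84968818,  0.52713208, -0.01271869],
       [ 0.45214802,  0.71598691, -0.53190686],
       [-0.27127876, -0.45770571, -0.84670734]]), 't': array([ 0.48923128, -0.19058401,  1.33189418])}
top {'mtx': array([[407.50727706,   0.        , 329.31366881],
       [  0.        , 407.50727706, 207.0474953 ],
       [  0.        ,   0.        ,   1.        ]]), 'R': array([[-0.02919087, -0.99954106, -0.00809706],
       [-0.99018476,  0.0300234 , -0.13650176],
       [ 0.13668222,  0.00403298, -0.99060674]]), 't': array([-0.00242229,  0.54760912,  1.11776279])}
{'mtx': array([[355.06569165,   0.        , 318.62578878],
       [  0.        , 355.06569165, 201.86811549],
       [  0.        ,   0.        ,   1.        ]]), 'hand_eye': array([[-4.92559764e-04, -9.62692431e-01, -2.70597564e-01,
         6.97813586e-02],
       [ 9.99998807e-01, -7.80915205e-05, -1.54244205e-03,
         2.30350380e-04],
       [ 1.46376591e-03, -2.70598001e-01,  9.62691321e-01,
        -1.43743844e-01],
       [ 0.00000000e+00,  0.00000000e+00,  0.00000000e+00,
         1.00000000e+00]])}
```

View pics/top0.png

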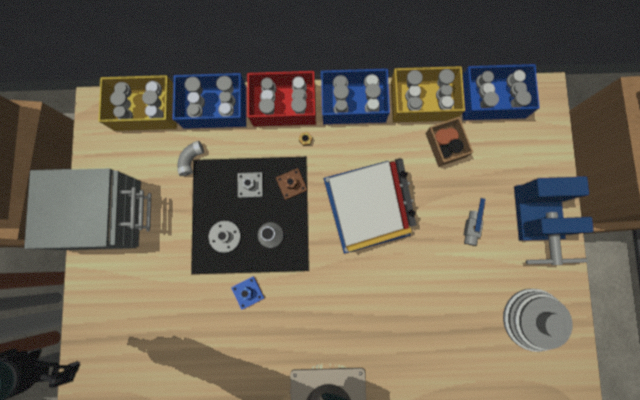

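View pics/scene0.png

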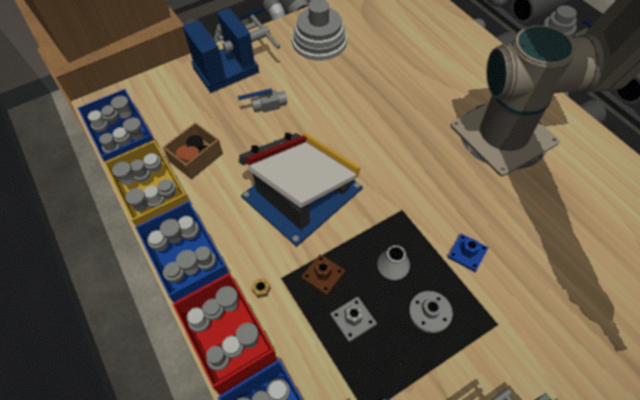

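Top view: the candidates are the grey square flange (250,184), the brown look-alike (291,182), the blue look-alike (248,292), the round flange (224,236) and the reducer (270,235). I choose the grey one at (250,184), which is at (354,318) in the scene view. The bed is white, centred at (368,203), with the yellow stop at (378,241) and the red rail at (402,195). I'll check this in one close crop.

```bash
cat > h.py <<'E'
import numpy as np,cv2
from rig import ctrl
from scipy.spatial.transform import Rotation as Rot
def w(n,d,u,v):
    c=ctrl.calibration(n);K=c['mtx'];z=d
    p=np.stack([(u-K[0,2])/K[0,0]*z,(v-K[1,2])/K[1,1]*z,z],-1)
    return (p-c['t'])@c['R']
E
python3 - <<'E'
from h import *
im=cv2.imread('pics/top0.png');d=np.load('top0.npy')
a=cv2.resize(im[160:210,225:275],(400,400),interpolation=cv2.INTER_CUBIC)
b=cv2.resize(im[155:255,318:418],(400,400),interpolation=cv2.INTER_CUBIC)
s=cv2.imread('pics/scene0.png')
cv2.imwrite('pics/crop.png',np.hstack([a,b]))
vv,uu=np.mgrid[0:400,0:640]
P=w('top',d,uu.astype(float),vv.astype(float))
# bed plane
hsv=cv2.cvtColor(im,cv2.COLOR_BGR2HSV)
for n,img in (('top',im),('scene',s)):
    dd=np.load(n+'0.npy');Q=w(n,dd,uu.astype(float),vv.astype(float))
    hs=cv2.cvtColor(img,cv2.COLOR_BGR2HSV)
    m=np.zeros((400,640),np.uint8)
    poly=[[335,180],[385,172],[398,228],[345,238]] if n=='top' else [[262,172],[300,148],[345,172],[305,195]]
    cv2.fillPoly(m,[np.array(poly)],1)
    q=Q[(m>0)&(dd>0)]; c=q.mean(0);nn=np.linalg.svd(q-c)[2][2];nn*=np.sign(nn[2]);print(n,'bed',c,nn,'tilt',np.degrees(np.arccos(nn[2])),'res',np.std((q-c)@nn))
    # white region: low sat, bright
    box=(slice(155,255),slice(318,400)) if n=='top' else (slice(135,215),slice(240,365))
    wm=np.zeros((400,640),np.uint8);wm[box]=((hs[...,1]<45)&(hs[...,2]>130))[box]
    nl,lab,st,ce=cv2.connectedComponentsWithStats(wm);k=1+st[1:,4].argmax()
    ct=max(cv2.findContours((lab==k).astype(np.uint8),0,cv2.CHAIN_APPROX_NONE)[0],key=cv2.contourArea)
    r=cv2.approxPolyDP(cv2.convexHull(ct),5,True)[:,0];print(r.tolist(),st[k,4])
    C=ctrl.calibration(n)
    for u,v in r:
        ray=C['R'].T@np.linalg.inv(C['mtx'])@[u,v,1];o=-C['R'].T@C['t'];t=((c-o)@nn)/(ray@nn);print((o+t*ray).round(4))
    bx=(slice(165,205),slice(230,270)) if n=='top' else (slice(290,345),slice(325,385))
    q=Q[bx].reshape(-1,3);q=q[(q[:,2]>.007)&(q[:,2]<.018)];
    r=cv2.minAreaRect((q[:,:2]*1000).astype(np.float32));print('flange',len(q),q.mean(0),r)
    q=Q[bx].reshape(-1,3);q=q[q[:,2]>.038];print('hub',len(q),q.mean(0))
E
```

```text
top bed [ 0.54141666 -0.11707199  0.09896813] [-0.33826864 -0.1883736   0.9220031 ] tilt 22.779299228522277 res 0.0019095613753256342
[[388, 161], [399, 229], [346, 245], [326, 178]] 4232
[ 0.6533 -0.1781  0.1275]
[ 0.4776 -0.2095  0.0567]
[ 0.4372 -0.0611  0.0722]
[ 0.6088 -0.0128  0.145 ]
flange 429 [0.62124727 0.21120875 0.01198122] ((617.48095703125, 205.76266479492188), (82.86326599121094, 92.09746551513672), 2.1236207485198975)
hub 120 [0.60781604 0.19665006 0.12008077]
scene bed [ 0.54817437 -0.11431472  0.10110583] [-0.3384432  -0.19017366  0.92156941] tilt 22.843391802636436 res 0.0012086344972551968
[[354, 175], [299, 203], [248, 167], [306, 143]] 3378
[ 0.4432 -0.0588  0.074 ]
[ 0.6127 -0.0205  0.1442]
[ 0.6569 -0.1739  0.1287]
[ 0.482  -0.2158  0.0559]
flange 837 [0.62914336 0.21454951 0.01191517] ((625.8851928710938, 189.03225708007812), (71.43350219726562, 120.85371398925781), 0.2688855528831482)
hub 233 [0.63906071 0.22842673 0.09487416]
```

View pics/crop.png

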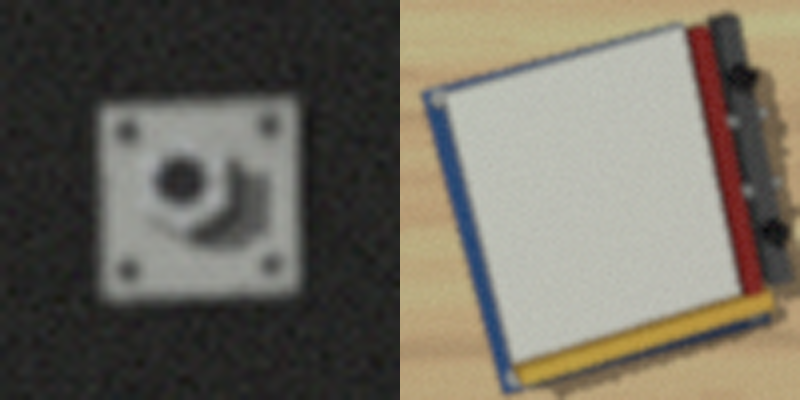

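The crop shows a grey square plate with a hexagonal hub and four bolt holes, with corners at about (97,104), (297,97), (300,296) and (103,300). That confirms the choice. The bed's white corners are at about (445,100), (685,25), (742,297) and (512,365).

```bash
cat >> h.py <<'E'
def onplane(n,u,v,c,nn):
    C=ctrl.calibration(n);ray=C['R'].T@np.linalg.inv(C['mtx'])@[u,v,1];o=-C['R'].T@C['t'];return o+((c-o)@nn)/(ray@nn)*ray
def go(pt,R,rows=None):
    s=ctrl.sense();dp=np.array(pt)-s['eef_pos'];Rc=Rot.from_rotvec(s['orientation'])
    rv=(Rot.from_matrix(R)*Rc.inv()).as_rotvec()
    n=rows or int(np.ceil(max(np.abs(dp).max()/.035,np.linalg.norm(rv)/.115,1)))
    print('t',round(s['time_s'],2),'at',s['eef_pos'].round(4),'dp',dp.round(4),'rv',np.degrees(rv).round(1),'rows',n,'per row',(dp/.1/n).round(4),(rv/np.radians(60)/n).round(4))
E
python3 - <<'E'
from h import *
c=np.array([.545,-.1157,.1000]);n=np.array([-.3384,-.1893,.9218]);n/=np.linalg.norm(n)
cr=np.array([[445,100],[685,25],[742,297],[512,365]],float);cr=(cr-[400,0]+.5)/4-.5+[318,155]
p=[onplane('top',*q,c,n) for q in cr];print(np.round(p,4))
x=(p[0]-p[3]);x2=p[1]-p[2];yv=p[0]-p[1]
print(np.linalg.norm(x),np.linalg.norm(x2),np.linalg.norm(yv),[np.degrees(np.arctan2(a[1],a[0])) for a in (x,x2,yv)])
# frame
xh=x/np.linalg.norm(x)+x2/np.linalg.norm(x2)+np.cross(yv/np.linalg.norm(yv),n); xh-=xh@n*n;xh/=np.linalg.norm(xh);yh=np.cross(n,xh)
print('fall',np.degrees(np.arcsin(xh[2])),np.degrees(np.arcsin(yh[2])))
B=np.c_[xh,yh,n]; o=(p[0]+p[1])/2; 
# far edge x=.19; left edge y=.17
ox=np.mean([(p[0])@xh,p[1]@xh])-.19; oy=np.mean([p[0]@yh,p[3]@yh])-.17
O=B@[ox,oy,c@n];print('O',O,'corners',((np.array(p)-O)@B).round(4))
np.savez('bed.npz',B=B,O=O)
f=np.array([[97,104],[297,97],[300,296],[103,300]],float);f=(f+.5)/8-.5+[225,160]
q=np.array([onplane('top',*a,np.array([0,0,.012]),np.array([0,0,1.])) for a in f]);print(q.round(4),q.mean(0),[np.degrees(np.arctan2(*(b-a)[[1,0]])) for a,b in zip(q,np.roll(q,-1,0))])
s=ctrl.sense();print(Rot.from_rotvec(s['orientation']).as_matrix().round(3))
E
```

```text
[[ 0.6049 -0.0201  0.1416]
 [ 0.6538 -0.1806  0.1266]
 [ 0.4779 -0.2214  0.0536]
 [ 0.4349 -0.06    0.071 ]]
0.18836000490359323 0.19479829048856534 0.16845702094647408 [np.float64(13.214639916612475), np.float64(13.055248187128807), np.float64(106.92885418705656)]
fall 22.062913427656053 5.517760971499059
O [ 0.48155153 -0.22345157  0.0545798 ] corners [[ 1.884e-01  1.693e-01 -0.000e+00]
 [ 1.916e-01  8.000e-04 -0.000e+00]
 [-3.200e-03  2.900e-03  0.000e+00]
 [ 1.000e-04  1.707e-01  0.000e+00]]
[[0.6613 0.2504 0.012 ]
 [0.6616 0.1769 0.012 ]
 [0.5876 0.1763 0.012 ]
 [0.5883 0.2481 0.012 ]] [0.62469947 0.21292895 0.012     ] [np.float64(-89.73141620266475), np.float64(-179.5275614411165), np.float64(89.42837321512572), np.float64(1.8241865319647617)]
[[-0.949  0.315 -0.001]
 [ 0.315  0.949 -0.002]
 [ 0.    -0.002 -1.   ]]
```

```bash
python3 - <<'E'
from h import *
go([.625,.213,.15],np.diag([-1,1,-1.]))
E
```

```text
t 0.1 at [0.1968 0.5925 0.2302] dp [ 0.4282 -0.3795 -0.0802] rv [ 0.1 -0.  18.4] rows 13 per row [ 0.3294 -0.2919 -0.0617] [ 0.0001 -0.      0.0236]
```

Emit:
arm_command(
  moves=[
    [0.3,-0.265,-0.05,0,0,0.025,0],
    [0.3,-0.265,-0.05,0,0,0.025,0],
    [0.3,-0.265,-0.05,0,0,0.025,0],
    [0.3,-0.265,-0.05,0,0,0.025,0],
    [0.3,-0.265,-0.05,0,0,0.025,0],
    [0.3,-0.265,-0.05,0,0,0.025,0],
    [0.3,-0.265,-0.05,0,0,0.025,0],
    [0.3,-0.265,-0.05,0,0,0.025,0],
    [0.3,-0.265,-0.05,0,0,0.025,0],
    [0.3,-0.265,-0.05,0,0,0.025,0],
    [0.3,-0.265,-0.05,0,0,0.025,0],
    [0.3,-0.265,-0.05,0,0,0.03,0],
  ],
)

```text
time_s: 1.1
eef_pos: [0.5579, 0.2734, 0.1706]
orientation: [-0.0, -3.141, 0.0]
ft_force: [1.5, 0.5, -0.6]
gripper_width: 0.0853
gripper_force: 0.0
```

Emit:
arm_command(
  moves=[
    [0.3,-0.265,-0.08,0,0,0,0],
    [0.3,-0.265,-0.08,0,0,0,0],
    [0.08,-0.085,-0.04,0,0,0,0],
    [0,0,0,0,0,0,0],
    [0,0,0,0,0,0,0],
  ],
)

```text
time_s: 1.52
eef_pos: [0.6244, 0.2131, 0.1502]
orientation: [-0.004, -3.139, -0.0]
ft_force: [-1.1, 0.1, -0.4]
gripper_width: 0.0856
gripper_force: 0.0
```

```bash
python3 - <<'E'
from h import *
s=ctrl.sense();p,d=ctrl.grab_frame('wrist');cv2.imwrite('pics/w1.png',p[...,::-1]);np.savez('w1.npz',d=d,pos=s['eef_pos'],o=s['orientation'])
print(s['time_s'],s['eef_pos'],s['orientation'],s['ft_force'])
go([.625,.213,.15],np.diag([-1,1,-1.]))
E
```

```text
1.5167 [0.62442336 0.21306905 0.15023992] [-4.46579123e-03 -3.13893475e+00 -9.92240297e-05] [-1.13202319  0.05679198 -0.43819086]
t 1.57 at [0.624  0.2139 0.1508] dp [ 0.001  -0.0009 -0.0008] rv [-0.  -0.1  0.1] rows 1 per row [ 0.0098 -0.0094 -0.0082] [-0.0002 -0.0019  0.0013]
```

View pics/w1.png

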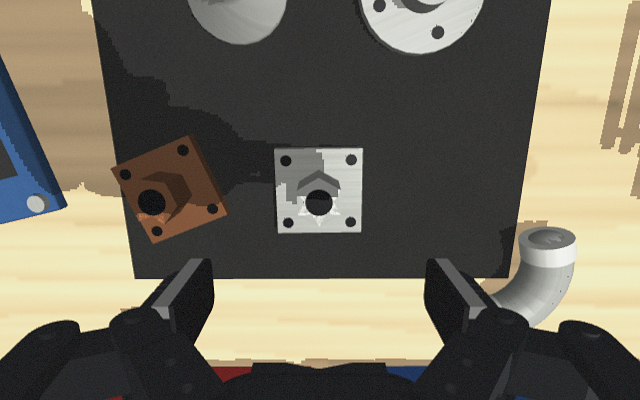

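The wrist view shows the plate corners at about (275,148), (362,148), (363,233) and (277,233). A hub ridge points up the image at (319,170), which is world -x, so two hub flats face ±world y and closing along world y is right.

```bash
cat >> h.py <<'E'
def wrist_onz(u,v,pos,o,z):
    C=ctrl.calibration('wrist');H=C['hand_eye'];R=Rot.from_rotvec(o).as_matrix()
    ray=R@H[:3,:3]@np.linalg.inv(C['mtx'])@[u,v,1];c=pos+R@H[:3,3];return c+(z-c[2])/ray[2]*ray
E
python3 - <<'E'
from h import *
a=np.load('w1.npz')
q=np.array([wrist_onz(u,v,a['pos'],a['o'],.012) for u,v in [(275,148.5),(362,148),(363,233),(277,233.5)]]);print(q.round(4),q.mean(0),[np.degrees(np.arctan2(*(r-s)[[1,0]])) for s,r in zip(q,np.roll(q,-1,0))])
print(wrist_onz(319,203,a['pos'],a['o'],.044))
E
```

```text
[[0.5896 0.1788 0.012 ]
 [0.5894 0.2477 0.012 ]
 [0.6609 0.2506 0.012 ]
 [0.6612 0.1779 0.012 ]] [0.62527036 0.21377669 0.012     ] [np.float64(90.14463060804816), np.float64(2.3567459827108252), np.float64(-89.81243714745369), np.float64(179.277811679567)]
[0.62549636 0.21356686 0.044     ]
```

Emit:
arm_command(
  moves=[
    [0.012,0,-0.25,0,0,0,0.3],
    [0,0,-0.25,0,0,0,0.3],
    [0,0,-0.25,0,0,0,0.3],
    [0,0,-0.25,0,0,0,0.3],
    [0,0,-0.2,0,0,0,0.3],
    [0,0,-0.14,0,0,0,0.3],
    [0,0,0,0,0,0,0.3],
    [0,0,0,0,0,0,0.3],
  ],
  squeeze=40,
)

```text
time_s: 2.23
eef_pos: [0.6244, 0.2149, 0.0171]
orientation: [0.001, -3.14, 0.0]
ft_force: [0.4, -0.4, -0.3]
gripper_width: 0.0597
gripper_force: 0.0
```

Emit:
arm_command(
  moves=[
    [0,0,0,0,0,0,1],
    [0,0,0,0,0,0,1],
    [0,0,0,0,0,0,1],
    [0,0,0,0,0,0,1],
    [0,0,0,0,0,0,1],
    [0,0,0,0,0,0,1],
  ],
)

```text
time_s: 2.73
eef_pos: [0.6278, 0.2141, 0.0196]
orientation: [0.002, 3.138, 0.002]
ft_force: [-1.7, 1.0, 7.1]
gripper_width: 0.0312
gripper_force: 42.8
```

Emit:
arm_command(
  moves=[
    [0,0,0.05,0,0,0,1],
    [0,0,0.2,0,0,0,1],
    [0,0,0.35,0,0,0,1],
    [0,0,0.35,0,0,0,1],
    [0,0,0.35,0,0,0,1],
    [0,0,0.35,0,0,0,1],
    [0,0,0.35,0,0,0,1],
    [0,0,0.2,0,0,0,1],
    [0,0,0,0,0,0,1],
    [0,0,0,0,0,0,1],
  ],
  squeeze=60,
)

```text
time_s: 3.57
eef_pos: [0.6266, 0.2137, 0.2378]
orientation: [0.002, 3.14, 0.001]
ft_force: [0.1, 0.3, -5.1]
gripper_width: 0.0309
gripper_force: 60.4
```

```bash
python3 - <<'E'
from h import *
b=np.load('bed.npz');B=b['B'];O=b['O']
R=np.c_[-B[:,0],B[:,1],-B[:,2]]
s=ctrl.sense();print(s['ft_force'],s['gripper_width'],Rot.from_rotvec(s['orientation']).as_matrix().round(3))
print(O+B@[.135,.095,.018])
go(O+B@[.135,.095,.06],R)
E
```

```text
[ 0.05159374  0.30329779 -5.07858843] 0.030907669913432235 [[-1.     0.002  0.002]
 [ 0.002  1.     0.001]
 [-0.002  0.001 -1.   ]]
[ 0.57103575 -0.1063015   0.13101563]
t 3.57 at [0.6266 0.2137 0.2378] dp [-0.0698 -0.3279 -0.068 ] rv [  8.4 -21.2  14.8] rows 10 per row [-0.0698 -0.3279 -0.068 ] [ 0.0141 -0.0353  0.0246]
```

Emit:
arm_command(
  moves=[
    [-0.07,-0.15,0,0.014,-0.035,0.025,1],
    [-0.07,-0.33,-0.06,0.014,-0.035,0.025,1],
    [-0.07,-0.33,-0.06,0.014,-0.035,0.025,1],
    [-0.07,-0.33,-0.06,0.014,-0.035,0.025,1],
    [-0.07,-0.33,-0.06,0.014,-0.035,0.025,1],
    [-0.07,-0.33,-0.06,0.014,-0.035,0.025,1],
    [-0.07,-0.33,-0.06,0.014,-0.035,0.025,1],
    [-0.07,-0.33,-0.06,0.014,-0.035,0.025,1],
    [-0.07,-0.33,-0.06,0.014,-0.035,0.025,1],
    [-0.07,-0.33,-0.06,0.014,-0.035,0.025,1],
    [0,-0.15,-0.06,0,0,0,1],
    [0,0,0,0,0,0,1],
  ],
)

```text
time_s: 4.57
eef_pos: [0.5517, -0.1157, 0.1714]
orientation: [-0.355, 2.755, 0.209]
ft_force: [-0.4, -0.3, -4.5]
gripper_width: 0.0306
gripper_force: 60.8
```

Emit:
arm_command(
  moves=[
    [0,0,0,0,0,0,1],
    [0,0,0,0,0,0,1],
  ],
)

```text
time_s: 4.73
eef_pos: [0.5545, -0.1122, 0.1749]
orientation: [-0.364, 2.749, 0.21]
ft_force: [0.4, -0.2, -4.1]
gripper_width: 0.0311
gripper_force: 60.8
```

```bash
python3 - <<'E'
from h import *
b=np.load('bed.npz');B=b['B'];O=b['O']
R=np.c_[-B[:,0],B[:,1],-B[:,2]]
go(O+B@[.135,.095,.06],R)
s=ctrl.sense();print(s['ft_force'])
p,d=ctrl.grab_frame('wrist');q,_=ctrl.grab_frame('scene')
cv2.imwrite('pics/w2.png',np.hstack([cv2.resize(p,(480,300)),cv2.resize(q[100:280,200:392],(320,300))])[...,::-1]);np.savez('w2.npz',d=d,pos=s['eef_pos'],o=s['orientation'])
E
```

```text
t 4.73 at [ 0.5545 -0.1122  0.1749] dp [ 0.0023 -0.0021 -0.0051] rv [ 0.  -0.5 -0.2] rows 1 per row [ 0.0228 -0.0208 -0.0513] [ 0.0003 -0.0078 -0.0042]
[ 0.43795852 -0.19834445 -4.10776642]
```

View pics/w2.png

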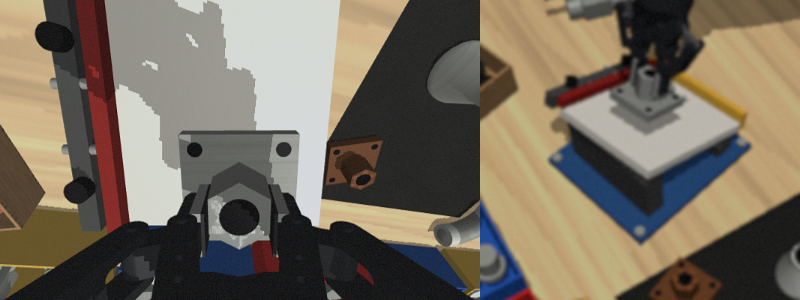

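The wrist view shows the flange held square in the pads, over the bed. The red rail is on the left and the lower stop is up the image. I'll descend along the bed normal.

Emit:
arm_command(
  moves=[
    [0.045,0.02,-0.1,0,-0.008,-0.004,1],
    [0.035,0.02,-0.09,0,0,0,1],
    [0.035,0.02,-0.09,0,0,0,1],
    [0.024,0.014,-0.065,0,0,0,1],
    [0,0,0,0,0,0,1],
    [0,0,0,0,0,0,1],
  ],
)

```text
time_s: 5.33
eef_pos: [0.5698, -0.1052, 0.1419]
orientation: [-0.36, 2.739, 0.204]
ft_force: [0.3, 0.0, -3.7]
gripper_width: 0.0309
gripper_force: 60.8
```

Emit:
arm_command(
  moves=[
    [0.007,0.004,-0.018,0,0,0,1],
    [0,0,0,0,0,0,1],
  ],
)

```text
time_s: 5.5
eef_pos: [0.5712, -0.1057, 0.1413]
orientation: [-0.359, 2.737, 0.202]
ft_force: [0.0, 0.5, -3.9]
gripper_width: 0.0309
gripper_force: 60.8
```

```bash
cat > st.py <<'E'
from h import *
b=np.load('bed.npz');B=b['B'];O=b['O'];R=np.c_[-B[:,0],B[:,1],-B[:,2]]
s=ctrl.sense();print('t',s['time_s'],'bed',((s['eef_pos']-O)@B).round(4),'Fbed',(s['ft_force']@B).round(2),'rv',np.degrees((Rot.from_matrix(R)*Rot.from_rotvec(s['orientation']).inv()).as_rotvec()).round(2),'w',s['gripper_width'])
E
python3 st.py
```

```text
t 5.5 bed [0.1391 0.0965 0.0273] Fbed [-1.34  0.11 -3.67] rv [ 0.17  0.3  -0.01] w 0.030851043154305886
```

Bed z is 27 mm and I expect contact at about 19 mm. I'll step down in 1.5 mm increments.

Emit:
arm_command(
  moves=[
    [0.005,0.003,-0.014,0,0,0,1],
    [0.005,0.003,-0.014,0,0,0,1],
    [0.005,0.003,-0.014,0,0,0,1],
    [0,0,0,0,0,0,1],
    [0,0,0,0,0,0,1],
  ],
)

```text
time_s: 5.92
eef_pos: [0.5723, -0.1047, 0.1367]
orientation: [-0.358, 2.737, 0.202]
ft_force: [-0.2, 0.3, -3.8]
gripper_width: 0.0307
gripper_force: 60.8
```

Emit:
arm_command(
  moves=[
    [0.005,0.003,-0.014,0,0,0,1],
    [0,0,0,0,0,0,1],
  ],
)

```text
time_s: 6.08
eef_pos: [0.5728, -0.1044, 0.1352]
orientation: [-0.358, 2.737, 0.202]
ft_force: [-0.1, 0.4, -3.8]
gripper_width: 0.0308
gripper_force: 60.8
```

Emit:
arm_command(
  moves=[
    [0.003,0.002,-0.009,0,0,0,1],
    [0,0,0,0,0,0,1],
  ],
)

```text
time_s: 6.25
eef_pos: [0.5731, -0.1041, 0.1343]
orientation: [-0.358, 2.737, 0.203]
ft_force: [-0.6, -0.3, -3.5]
gripper_width: 0.0303
gripper_force: 60.8
```

```bash
python3 st.py
```

```text
t 6.25 bed [0.1386 0.0968 0.02  ] Fbed [-1.92 -0.46 -2.96] rv [ 0.15  0.26 -0.01] w 0.03027482436704692
```

Emit:
arm_command(
  moves=[
    [0.003,0.002,-0.009,0,0,0,1],
    [0,0,0,0,0,0,1],
    [0,0,0,0,0,0,1],
  ],
)

```text
time_s: 6.5
eef_pos: [0.5735, -0.1041, 0.134]
orientation: [-0.358, 2.737, 0.202]
ft_force: [-2.4, -0.9, 0.5]
gripper_width: 0.031
gripper_force: 61.4
```

Emit:
arm_command(
  moves=[
    [0.003,0.002,-0.009,0,0,0,1],
    [0,0,0,0,0,0,1],
    [0,0,0,0,0,0,1],
  ],
)

```text
time_s: 6.75
eef_pos: [0.5735, -0.1041, 0.1339]
orientation: [-0.358, 2.737, 0.202]
ft_force: [-8.6, -2.0, 7.7]
gripper_width: 0.0314
gripper_force: 62.5
```

```bash
python3 st.py
```

```text
t 6.75 bed [0.1388 0.0967 0.0194] Fbed [-5.34  1.22 10.36] rv [0.17 0.26 0.03] w 0.031384994450400924
```

It is in contact at about 13 N, within limits. Releasing now.

Emit:
arm_command(
  moves=[
    [-0.001,0,0.004,0,0,0,1],
    [0,0,0,0,0,0,0],
    [0,0,0,0,0,0,0],
    [0,0,0,0,0,0,0],
    [0,0,0,0,0,0,0],
    [0,0,0,0,0,0,0],
    [0,0,0,0,0,0,0],
    [0,0,0,0,0,0,0],
    [0,0,0,0,0,0,0],
    [0,0,0,0,0,0,0],
  ],
)

```text
time_s: 7.58
eef_pos: [0.5737, -0.1038, 0.1331]
orientation: [-0.359, 2.737, 0.202]
ft_force: [-0.1, -0.1, -0.1]
gripper_width: 0.0854
gripper_force: 0.0
```

```bash
python3 st.py; python3 - <<'E'
from h import *
s=ctrl.sense();p,d=ctrl.grab_frame('wrist');q,_=ctrl.grab_frame('top')
cv2.imwrite('pics/w3.png',np.hstack([cv2.resize(p,(480,300)),cv2.resize(q[155:255,318:425],(320,300))])[...,::-1]);np.savez('w3.npz',d=d,pos=s['eef_pos'],o=s['orientation'])
E
```

```text
t 7.5833 bed [0.1387 0.0969 0.0185] Fbed [-0.21 -0.1  -0.06] rv [ 0.15  0.26 -0.01] w 0.08537479696282453
```

View pics/w3.png

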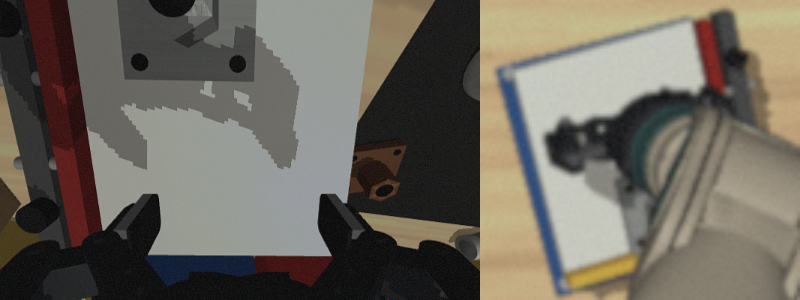

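The flange slid down square. Its upper plate edge runs from (122,80) to (253,82) in the scaled wrist view. I'll convert this to bed coordinates.

```bash
python3 - <<'E'
from h import *
b=np.load('bed.npz');B=b['B'];O=b['O'];a=np.load('w3.npz')
C=ctrl.calibration('wrist');H=C['hand_eye'];R=Rot.from_rotvec(a['o']).as_matrix();c=a['pos']+R@H[:3,3]
for u,v,z in [(163.5,108,.012),(338,110,.012),(75*4/3,200*4/3,0),(50*4/3,60*4/3,0)]:
    ray=R@H[:3,:3]@np.linalg.inv(C['mtx'])@[u,v,1];cb=(c-O)@B;rb=ray@B;print((cb+(z-cb[2])/rb[2]*rb).round(4))
E
```

```text
[0.0721 0.0339 0.012 ]
[0.0728 0.1054 0.012 ]
[ 0.1494 -0.0123  0.    ]
[ 0.0606 -0.0119  0.    ]
```

```bash
python3 - <<'E'
from h import *
b=np.load('bed.npz');B=b['B'];O=b['O'];R=np.c_[-B[:,0],B[:,1],-B[:,2]]
print('up.06',B@[0,0,.6]); print('lat',B@[-1.017,.48,0]); print('down',B@[0,0,-.6725+.06]);print(B)
E
```

```text
up.06 [-0.20303347 -0.11357635  0.55306222]
lat [-1.0469626   0.23613354 -0.33585601]
down [ 0.20726334  0.11594252 -0.56458435]
[[ 0.90039683 -0.27345632 -0.33838912]
 [ 0.21952636  0.95706635 -0.18929392]
 [ 0.37562446  0.09615431  0.92177037]]
```

Emit:
arm_command(
  moves=[
    [-0.068,-0.038,0.184,0.001,0.002,0,1],
    [-0.068,-0.038,0.184,0.001,0.002,0,1],
    [-0.068,-0.038,0.184,0,0,0,1],
    [-0.21,0.047,-0.067,0,0,0,1],
    [-0.21,0.047,-0.067,0,0,0,1],
    [-0.21,0.047,-0.067,0,0,0,1],
    [-0.21,0.047,-0.067,0,0,0,1],
    [-0.21,0.047,-0.067,0,0,0,1],
    [0,0,0,0,0,0,1],
    [0,0,0,0,0,0,1],
  ],
)

```text
time_s: 8.52
eef_pos: [0.4472, -0.0912, 0.1542]
orientation: [-0.357, 2.742, 0.207]
ft_force: [0.1, -0.3, -0.7]
gripper_width: 0.0004
gripper_force: 0.0
```

```bash
python3 st.py
```

```text
t 8.5167 bed [0.0355 0.1456 0.0784] Fbed [-0.27 -0.38 -0.64] rv [-0.   -0.02  0.03] w 0.00038481103926173957
```

Now down 60 mm to bed z of about 18 mm, then 10 mm more, checking the force.

Emit:
arm_command(
  moves=[
    [0.068,0.038,-0.184,0,0,0,1],
    [0.068,0.038,-0.184,0,0,0,1],
    [0.068,0.038,-0.184,0,0,0,1],
    [0.014,0,0.006,0,0,0,1],
    [0,0,0,0,0,0,1],
  ],
)

```text
time_s: 8.93
eef_pos: [0.4708, -0.0802, 0.1001]
orientation: [-0.359, 2.741, 0.207]
ft_force: [-0.8, -1.8, 0.2]
gripper_width: -0.0001
gripper_force: 0.0
```

Emit:
arm_command(
  moves=[
    [0.01,0.006,-0.028,0,0,0,1],
    [0.01,0.006,-0.028,0,0,0,1],
    [0.01,0.006,-0.028,0,0,0,1],
    [0.005,0.003,-0.014,0,0,0,1],
    [0,0,0,0,0,0,1],
    [0,0,0,0,0,0,1],
  ],
)

```text
time_s: 9.43
eef_pos: [0.4736, -0.0782, 0.0906]
orientation: [-0.358, 2.741, 0.206]
ft_force: [-0.3, 0.7, -0.2]
gripper_width: -0.0002
gripper_force: 0.0
```

```bash
python3 st.py
```

```text
t 9.4333 bed [0.0382 0.1446 0.0084] Fbed [-0.19  0.72 -0.24] rv [ 0.04  0.04 -0.  ] w -0.00016127113369585893
```

```bash
python3 - <<'E'
from h import *
b=np.load('bed.npz');B=b['B'];O=b['O']
C=ctrl.calibration('wrist');H=C['hand_eye'];K=C['mtx']
for f in ('w2.npz','w3.npz'):
    a=np.load(f);d=a['d'];R=Rot.from_rotvec(a['o']).as_matrix()
    vv,uu=np.mgrid[0:400,0:640];p=np.stack([(uu-K[0,2])/K[0,0]*d,(vv-K[1,2])/K[1,1]*d,d],-1)[d>0]
    q=((p@H[:3,:3].T+H[:3,3])@R.T+a['pos']-O)@B
    m=(q[:,0]>.05)&(q[:,0]<.15)&(q[:,1]>-.05)&(q[:,1]<.04)
    q=q[m]
    for y in np.arange(-.03,.034,.003):
        k=(q[:,1]>y)&(q[:,1]<y+.003)
        if k.sum()>5: print(f,round(y+.0015,4),k.sum(),np.percentile(q[k,2],[10,50,90]).round(4))
    top=q[(q[:,2]>.012)&(q[:,2]<.02)&(q[:,1]>-.02)];print(np.percentile(top[:,1],[2,98]))
E
```

```text
w2.npz -0.0285 974 [0.0105 0.0113 0.0124]
w2.npz -0.0255 974 [0.0105 0.0114 0.0149]
w2.npz -0.0225 1021 [0.0104 0.0114 0.0172]
w2.npz -0.0195 1036 [0.0104 0.0114 0.0153]
w2.npz -0.0165 2063 [0.0028 0.0086 0.0122]
w2.npz -0.0135 152 [0.009  0.0107 0.0117]
w2.npz -0.0105 22 [0.0106 0.0111 0.0121]
w2.npz -0.0075 654 [0.0163 0.0171 0.0179]
w2.npz -0.0045 1006 [0.0164 0.0172 0.018 ]
w2.npz -0.0015 994 [0.0164 0.0171 0.018 ]
w2.npz 0.0015 989 [0.0164 0.0172 0.0181]
w2.npz 0.0045 3278 [0.0011 0.0089 0.017 ]
w2.npz 0.0075 865 [0.0003 0.0012 0.002 ]
w2.npz 0.0105 847 [0.0003 0.0012 0.002 ]
w2.npz 0.0135 879 [0.0003 0.0012 0.0019]
w2.npz 0.0165 851 [0.0003 0.0011 0.002 ]
w2.npz 0.0195 863 [0.0003 0.0012 0.002 ]
w2.npz 0.0225 864 [0.0003 0.0012 0.002 ]
w2.npz 0.0255 859 [0.0003 0.0011 0.002 ]
w2.npz 0.0285 854 [0.0003 0.0011 0.002 ]
w2.npz 0.0315 851 [0.0003 0.0011 0.002 ]
w2.npz 0.0345 867 [0.0002 0.0011 0.0019]
[-0.0181271  0.004491 ]
w3.npz -0.0285 1578 [0.0105 0.0113 0.0125]
w3.npz -0.0255 1637 [0.0105 0.0114 0.0144]
w3.npz -0.0225 1764 [0.0105 0.0114 0.0173]
w3.npz -0.0195 1772 [0.0105 0.0114 0.0175]
w3.npz -0.0165 3063 [0.0062 0.0099 0.0125]
w3.npz -0.0135 187 [0.0098 0.0109 0.0119]
w3.npz -0.0075 1048 [0.0163 0.0171 0.0178]
w3.npz -0.0045 1730 [0.0164 0.0172 0.018 ]
w3.npz -0.0015 1688 [0.0164 0.0172 0.018 ]
w3.npz 0.0015 1733 [0.0164 0.0172 0.018 ]
w3.npz 0.0045 6606 [0.0013 0.0094 0.0169]
w3.npz 0.0075 1403 [0.0004 0.0012 0.002 ]
w3.npz 0.0105 1400 [0.0004 0.0012 0.002 ]
w3.npz 0.0135 1408 [0.0003 0.0011 0.002 ]
w3.npz 0.0165 1412 [0.0004 0.0012 0.002 ]
w3.npz 0.0195 1402 [0.0004 0.0012 0.002 ]
w3.npz 0.0225 1441 [0.0003 0.0012 0.0021]
w3.npz 0.0255 1764 [0.0004 0.0014 0.0892]
w3.npz 0.0285 2078 [0.0004 0.0015 0.0934]
w3.npz 0.0315 2288 [0.0007 0.0818 0.0971]
w3.npz 0.0345 2799 [0.0008 0.0857 0.0997]
[-0.01810121  0.0384728 ]
```

Emit:
arm_command(
  moves=[
    [0.008,0.005,-0.022,0,0,0,1],
    [0.05,-0.18,-0.018,0,0,0,1],
    [0,0,0,0,0,0,1],
    [0,0,0,0,0,0,1],
  ],
)

```text
time_s: 9.77
eef_pos: [0.4799, -0.0962, 0.0866]
orientation: [-0.356, 2.741, 0.206]
ft_force: [0.8, -0.1, 0.6]
gripper_width: -0.0
gripper_force: 0.0
```

```bash
python3 st.py
```

```text
t 9.7667 bed [0.0384 0.1253 0.006 ] Fbed [ 0.91 -0.24  0.3 ] rv [0.03 0.05 0.05] w -1.0111854038355603e-05
```

The rail face is near y = 4.5 mm in my frame, so contact at home should come with the TCP near y = 89 mm. I'll push at 2 mm per row to about y = 97 mm, then creep.

Emit:
arm_command(
  moves=[
    [0.0055,-0.019,-0.002,0,0,0,1],
    [0.0055,-0.019,-0.002,0,0,0,1],
    [0.0055,-0.019,-0.002,0,0,0,1],
    [0.0055,-0.019,-0.002,0,0,0,1],
    [0.0055,-0.019,-0.002,0,0,0,1],
    [0.0055,-0.019,-0.002,0,0,0,1],
  ],
)

```text
time_s: 10.27
eef_pos: [0.4827, -0.1072, 0.0852]
orientation: [-0.358, 2.741, 0.206]
ft_force: [-0.7, 0.7, 0.2]
gripper_width: -0.0
gripper_force: 0.0
```

```bash
python3 st.py
```

```text
t 10.2667 bed [0.0381 0.1139 0.0058] Fbed [-0.41  0.87  0.32] rv [ 0.04  0.03 -0.02] w -6.653797997118318e-06
```

Emit:
arm_command(
  moves=[
    [0.0055,-0.019,-0.002,0,0,0,1],
    [0.0055,-0.019,-0.002,0,0,0,1],
    [0.0055,-0.019,-0.002,0,0,0,1],
    [0.0055,-0.019,-0.002,0,0,0,1],
    [0.0055,-0.019,-0.002,0,0,0,1],
    [0.0055,-0.019,-0.002,0,0,0,1],
    [0.0055,-0.019,-0.002,0,0,0,1],
    [0,0,0,0,0,0,1],
  ],
)

```text
time_s: 10.93
eef_pos: [0.4867, -0.1209, 0.0837]
orientation: [-0.358, 2.741, 0.205]
ft_force: [-0.0, -0.3, -1.3]
gripper_width: 0.0001
gripper_force: 0.3
```

```bash
python3 st.py
```

```text
t 10.9333 bed [0.0381 0.0995 0.0057] Fbed [-0.56 -0.39 -1.15] rv [0.06 0.03 0.02] w 9.490524842211819e-05
```

Emit:
arm_command(
  moves=[
    [0.0027,-0.0095,-0.001,0,0,0,1],
    [0.0027,-0.0095,-0.001,0,0,0,1],
    [0.0027,-0.0095,-0.001,0,0,0,1],
    [0.0027,-0.0095,-0.001,0,0,0,1],
    [0.0027,-0.0095,-0.001,0,0,0,1],
  ],
)

```text
time_s: 11.35
eef_pos: [0.4879, -0.1252, 0.0833]
orientation: [-0.358, 2.741, 0.206]
ft_force: [-1.8, 0.5, -0.1]
gripper_width: -0.0001
gripper_force: 0.8
```

```bash
python3 st.py;python3 - <<'E'
from h import *
s=ctrl.sense();p,d=ctrl.grab_frame('wrist');cv2.imwrite('pics/w4.png',p[...,::-1])
E
```

```text
t 11.35 bed [0.0381 0.0951 0.0057] Fbed [-1.56  0.94  0.42] rv [ 0.03  0.02 -0.01] w -0.00013332785185957353
```

View pics/w4.png

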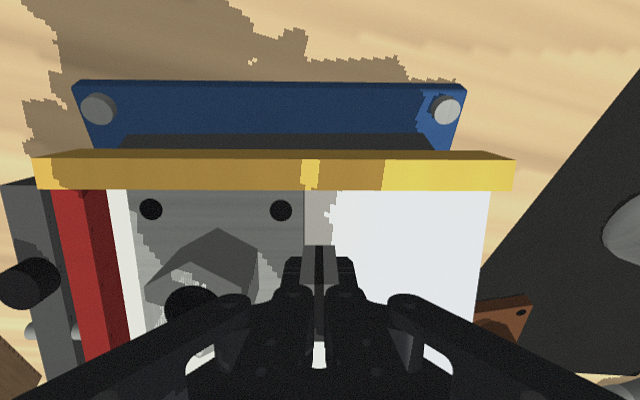

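The wrist view shows the fingers touching the plate's right side at about px (303,215). The white strip between the plate and the red rail, about px 108–128, is a gap of around 8 mm. I'll go on with 1 mm rows.

Emit:
arm_command(
  moves=[
    [0.0027,-0.0095,-0.001,0,0,0,1],
    [0.0027,-0.0095,-0.001,0,0,0,1],
    [0.0027,-0.0095,-0.001,0,0,0,1],
    [0.0027,-0.0095,-0.001,0,0,0,1],
    [0.0027,-0.0095,-0.001,0,0,0,1],
  ],
)

```text
time_s: 11.82
eef_pos: [0.4893, -0.13, 0.0828]
orientation: [-0.358, 2.741, 0.206]
ft_force: [-0.9, 2.4, 1.4]
gripper_width: -0.0002
gripper_force: 0.8
```

```bash
python3 st.py
```

```text
t 11.8167 bed [0.0381 0.09   0.0057] Fbed [0.24 2.71 1.15] rv [ 0.03  0.03 -0.01] w -0.00017082550781948253
```

Emit:
arm_command(
  moves=[
    [0.0014,-0.0048,-0.0005,0,0,0,1],
    [0.0014,-0.0048,-0.0005,0,0,0,1],
    [0,0,0,0,0,0,1],
  ],
)

```text
time_s: 12.07
eef_pos: [0.4896, -0.131, 0.0827]
orientation: [-0.358, 2.741, 0.206]
ft_force: [-0.9, 2.1, -0.3]
gripper_width: -0.0
gripper_force: 0.6
```

```bash
python3 st.py
```

```text
t 12.0667 bed [0.0381 0.089  0.0057] Fbed [-0.44  2.26 -0.4 ] rv [0.04 0.03 0.  ] w -4.686003490953915e-05
```

Emit:
arm_command(
  moves=[
    [0.0014,-0.0048,-0.0005,0,0,0,1],
    [0.0014,-0.0048,-0.0005,0,0,0,1],
    [0,0,0,0,0,0,1],
  ],
)

```text
time_s: 12.32
eef_pos: [0.4898, -0.1319, 0.0826]
orientation: [-0.358, 2.741, 0.206]
ft_force: [-1.8, 2.2, 0.1]
gripper_width: 0.0005
gripper_force: 0.7
```

```bash
python3 st.py
```

```text
t 12.3167 bed [0.0381 0.0881 0.0057] Fbed [-1.1   2.64  0.31] rv [ 0.04  0.03 -0.  ] w 0.0004866940457070913
```

Emit:
arm_command(
  moves=[
    [0.0014,-0.0048,-0.0005,0,0,0,1],
    [0.0014,-0.0048,-0.0005,0,0,0,1],
    [0,0,0,0,0,0,1],
  ],
)

```text
time_s: 12.57
eef_pos: [0.4901, -0.1329, 0.0825]
orientation: [-0.358, 2.741, 0.206]
ft_force: [-1.2, 1.4, 0.6]
gripper_width: -0.0001
gripper_force: 0.7
```

Emit:
arm_command(
  moves=[
    [0.0014,-0.0048,-0.0005,0,0,0,1],
    [0,0,0,0,0,0,1],
  ],
)

```text
time_s: 12.73
eef_pos: [0.4903, -0.1333, 0.0825]
orientation: [-0.358, 2.741, 0.206]
ft_force: [-0.7, 1.6, 1.4]
gripper_width: -0.0001
gripper_force: 0.8
```

Emit:
arm_command(
  moves=[
    [0.0014,-0.0048,-0.0005,0,0,0,1],
    [0,0,0,0,0,0,1],
  ],
)

```text
time_s: 12.9
eef_pos: [0.4904, -0.1338, 0.0824]
orientation: [-0.358, 2.741, 0.206]
ft_force: [-1.1, 1.2, 0.7]
gripper_width: -0.0004
gripper_force: 0.8
```

Emit:
arm_command(
  moves=[
    [0.0014,-0.0048,-0.0005,0,0,0,1],
    [0.0014,-0.0048,-0.0005,0,0,0,1],
    [0,0,0,0,0,0,1],
  ],
)

```text
time_s: 13.15
eef_pos: [0.4907, -0.1348, 0.0823]
orientation: [-0.358, 2.741, 0.206]
ft_force: [-1.0, 1.6, 0.3]
gripper_width: 0.0003
gripper_force: 0.8
```

Emit:
arm_command(
  moves=[
    [0.0014,-0.0048,-0.0005,0,0,0,1],
    [0.0005,-0.002,-0.0002,0,0,0,1],
    [0,0,0,0,0,0,1],
  ],
)

```text
time_s: 13.4
eef_pos: [0.4909, -0.1355, 0.0823]
orientation: [-0.358, 2.741, 0.206]
ft_force: [-0.8, 1.7, 0.3]
gripper_width: 0.0001
gripper_force: 0.8
```

Emit:
arm_command(
  moves=[
    [0.0014,-0.0048,-0.0005,0,0,0,1],
    [0,0,0,0,0,0,1],
  ],
)

```text
time_s: 13.57
eef_pos: [0.491, -0.136, 0.0822]
orientation: [-0.358, 2.741, 0.206]
ft_force: [-1.0, 1.2, 0.3]
gripper_width: 0.0001
gripper_force: 0.8
```

Emit:
arm_command(
  moves=[
    [0.0014,-0.0048,-0.0005,0,0,0,1],
    [0,0,0,0,0,0,1],
  ],
)

```text
time_s: 13.73
eef_pos: [0.4911, -0.1364, 0.0821]
orientation: [-0.358, 2.741, 0.206]
ft_force: [-1.0, 1.2, 0.9]
gripper_width: -0.0
gripper_force: 0.8
```

Emit:
arm_command(
  moves=[
    [0.0014,-0.0048,-0.0005,0,0,0,1],
    [0,0,0,0,0,0,1],
  ],
)

```text
time_s: 13.9
eef_pos: [0.4913, -0.1369, 0.0821]
orientation: [-0.358, 2.741, 0.206]
ft_force: [-1.1, 1.4, 1.1]
gripper_width: -0.0
gripper_force: 0.8
```

Emit:
arm_command(
  moves=[
    [0.0014,-0.0048,-0.0005,0,0,0,1],
    [0,0,0,0,0,0,1],
  ],
)

```text
time_s: 14.07
eef_pos: [0.4914, -0.1374, 0.082]
orientation: [-0.358, 2.741, 0.206]
ft_force: [-0.8, 1.7, 2.1]
gripper_width: 0.0001
gripper_force: 0.8
```

```bash
python3 st.py
```

```text
t 14.0667 bed [0.0381 0.0823 0.0057] Fbed [0.48 2.08 1.89] rv [ 0.04  0.03 -0.  ] w 7.840977471258918e-05
```

Emit:
arm_command(
  moves=[
    [0.0014,-0.0048,-0.0005,0,0,0,1],
    [0,0,0,0,0,0,1],
  ],
)

```text
time_s: 14.23
eef_pos: [0.4916, -0.1379, 0.082]
orientation: [-0.358, 2.741, 0.206]
ft_force: [-1.7, 0.9, 0.4]
gripper_width: -0.0003
gripper_force: 0.8
```

Emit:
arm_command(
  moves=[
    [0.0014,-0.0048,-0.0005,0,0,0,1],
    [0,0,0,0,0,0,1],
  ],
)

```text
time_s: 14.4
eef_pos: [0.4917, -0.1383, 0.0819]
orientation: [-0.358, 2.741, 0.206]
ft_force: [-2.0, 1.2, 1.2]
gripper_width: 0.0004
gripper_force: 0.8
```

```bash
python3 - <<'E'
from h import *
s=ctrl.sense();p,d=ctrl.grab_frame('wrist');cv2.imwrite('pics/w5.png',cv2.resize(p[130:400,0:360],(720,540))[...,::-1])
E
```

```text
(no output)
```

View pics/w5.png

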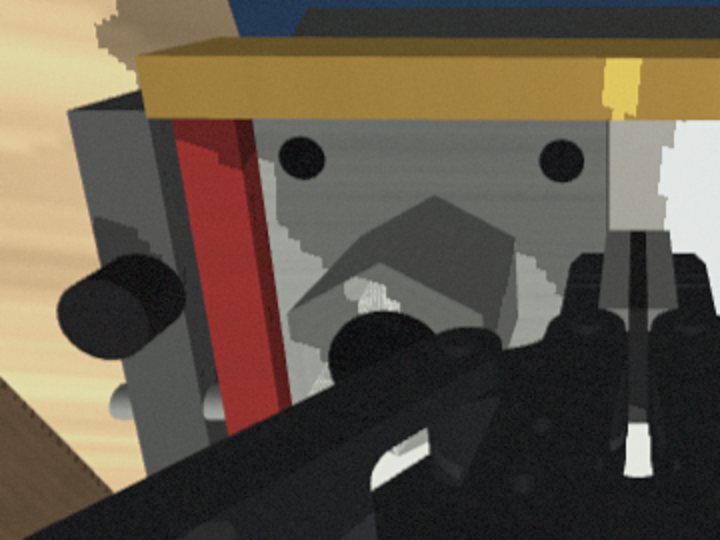

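The plate is square on the yellow stop and almost touching the red rail, with no white strip left at about px (258,140). I'll creep 0.4 mm at a time.

Emit:
arm_command(
  moves=[
    [0.0011,-0.004,-0.0004,0,0,0,1],
    [0,0,0,0,0,0,1],
  ],
)

```text
time_s: 14.62
eef_pos: [0.4918, -0.1387, 0.0819]
orientation: [-0.358, 2.741, 0.206]
ft_force: [-0.7, 1.4, 1.1]
gripper_width: -0.0
gripper_force: 0.8
```

Emit:
arm_command(
  moves=[
    [0.0011,-0.004,-0.0004,0,0,0,1],
    [0,0,0,0,0,0,1],
  ],
)

```text
time_s: 14.78
eef_pos: [0.4919, -0.1391, 0.0819]
orientation: [-0.358, 2.741, 0.206]
ft_force: [-1.9, 0.7, 0.9]
gripper_width: -0.0003
gripper_force: 0.9
```

Emit:
arm_command(
  moves=[
    [0.0011,-0.004,-0.0004,0,0,0,1],
    [0,0,0,0,0,0,1],
  ],
)

```text
time_s: 14.95
eef_pos: [0.4919, -0.1392, 0.0818]
orientation: [-0.358, 2.741, 0.207]
ft_force: [-1.5, 2.9, 2.5]
gripper_width: 0.0002
gripper_force: 1.4
```

Emit:
arm_command(
  moves=[
    [0.0011,-0.004,-0.0004,0,0,0,1],
    [0,0,0,0,0,0,1],
  ],
)

```text
time_s: 15.12
eef_pos: [0.4918, -0.1394, 0.0817]
orientation: [-0.358, 2.741, 0.208]
ft_force: [-1.7, 2.9, 3.0]
gripper_width: -0.0006
gripper_force: 2.0
```

Emit:
arm_command(
  moves=[
    [0.0011,-0.004,-0.0004,0,0,0,1],
    [0,0,0,0,0,0,1],
    [0,0,0,0,0,0,1],
  ],
)

```text
time_s: 15.37
eef_pos: [0.4917, -0.1395, 0.0816]
orientation: [-0.358, 2.741, 0.209]
ft_force: [-2.9, 4.4, 2.8]
gripper_width: -0.0001
gripper_force: 2.5
```

Emit:
arm_command(
  moves=[
    [0.0011,-0.004,-0.0004,0,0,0,1],
    [0,0,0,0,0,0,1],
    [0,0,0,0,0,0,1],
  ],
)

```text
time_s: 15.62
eef_pos: [0.4918, -0.1395, 0.0815]
orientation: [-0.358, 2.741, 0.21]
ft_force: [-3.6, 5.6, 3.9]
gripper_width: 0.0001
gripper_force: 3.0
```

```bash
python3 st.py
```

```text
t 15.6167 bed [0.0377 0.0802 0.0055] Fbed [-0.54  6.75  3.75] rv [-0.11 -0.01 -0.05] w 0.00014739265221909968
```

Emit:
arm_command(
  moves=[
    [0.0011,-0.004,-0.0004,0,0,0,1],
    [0.0011,-0.004,-0.0004,0,0,0,1],
    [0,0,0,0,0,0,1],
    [0,0,0,0,0,0,1],
  ],
)

```text
time_s: 15.95
eef_pos: [0.4918, -0.1395, 0.0815]
orientation: [-0.358, 2.741, 0.212]
ft_force: [-3.8, 5.7, 5.6]
gripper_width: 0.0001
gripper_force: 3.9
```

```bash
python3 st.py
```

```text
t 15.95 bed [0.0378 0.0801 0.0055] Fbed [-0.06  7.05  5.33] rv [-0.21 -0.01 -0.07] w 8.086039664852936e-05
```

Emit:
arm_command(
  moves=[
    [0.0011,-0.004,0,0,0,0,1],
    [0.0011,-0.004,0,0,0,0,1],
    [0,0,0,0,0,0,1],
    [0,0,0,0,0,0,1],
  ],
)

```text
time_s: 16.28
eef_pos: [0.4917, -0.1396, 0.0815]
orientation: [-0.358, 2.74, 0.215]
ft_force: [-5.0, 8.2, 6.7]
gripper_width: 0.0001
gripper_force: 4.8
```

```bash
python3 st.py
```

```text
t 16.2833 bed [0.0377 0.0801 0.0055] Fbed [-0.18  9.81  6.3 ] rv [-0.31 -0.03 -0.1 ] w 8.386446613113706e-05
```

Emit:
arm_command(
  moves=[
    [0.0011,-0.004,0,0,0,0,1],
    [0.0003,-0.001,0,0,0,0,1],
    [0,0,0,0,0,0,1],
    [0,0,0,0,0,0,1],
    [0,0,0,0,0,0,1],
    [0,0,0,0,0,0,1],
  ],
)

```text
time_s: 16.78
eef_pos: [0.4918, -0.1396, 0.0815]
orientation: [-0.359, 2.74, 0.216]
ft_force: [-4.5, 8.5, 7.6]
gripper_width: -0.0
gripper_force: 5.3
```

```bash
python3 st.py
```

```text
t 16.7833 bed [0.0377 0.0801 0.0055] Fbed [ 0.66 10.09  6.92] rv [-0.36 -0.03 -0.12] w -5.711360428345922e-07
```

Emit:
arm_command(
  moves=[
    [0,0,0,0,0,0,1],
    [0,0,0,0,0,0,1],
    [0,0,0,0,0,0,1],
    [0,0,0,0,0,0,1],
    [0,0,0,0,0,0,1],
    [0,0,0,0,0,0,1],
    [0,0,0,0,0,0,1],
    [0,0,0,0,0,0,1],
    [0,0,0,0,0,0,1],
    [0,0,0,0,0,0,1],
    [0,0,0,0,0,0,1],
    [0,0,0,0,0,0,1],
  ],
)

```text
time_s: 17.78
eef_pos: [0.4918, -0.1396, 0.0815]
orientation: [-0.359, 2.74, 0.216]
ft_force: [-4.9, 8.7, 7.7]
gripper_width: -0.0003
gripper_force: 5.3
```

```bash
python3 st.py
```

```text
t 17.7833 bed [0.0377 0.08   0.0055] Fbed [ 0.42 10.37  7.08] rv [-0.36 -0.03 -0.12] w -0.00031817899829368347
```

Held for over a second at about 10.4 N normal (12.5 N total). Now backing straight off along +y, slowly at first.

Emit:
arm_command(
  moves=[
    [-0.0014,0.0048,0.0005,0,0,0,1],
    [-0.0014,0.0048,0.0005,0,0,0,1],
    [-0.0014,0.0048,0.0005,0,0,0,1],
    [-0.0014,0.0048,0.0005,0,0,0,1],
    [-0.0014,0.0048,0.0005,0,0,0,1],
    [-0.0014,0.0048,0.0005,0,0,0,1],
    [-0.0014,0.0048,0.0005,0,0,0,1],
    [-0.0014,0.0048,0.0005,0,0,0,1],
    [-0.0014,0.0048,0.0005,0,0,0,1],
    [-0.0014,0.0048,0.0005,0,0,0,1],
    [-0.0055,0.019,0.002,0,0,0,1],
    [-0.0055,0.019,0.002,0,0,0,1],
  ],
)

```text
time_s: 18.78
eef_pos: [0.4914, -0.1351, 0.0832]
orientation: [-0.358, 2.74, 0.203]
ft_force: [-1.0, -0.2, 0.6]
gripper_width: -0.0001
gripper_force: 0.0
```

Emit:
arm_command(
  moves=[
    [-0.03,0.1,0.01,0,0,0,1],
    [-0.03,0.1,0.01,0,0,0,1],
    [-0.03,0.1,0.01,0,0,0,1],
    [-0.06,-0.03,0.18,0,0,0,1],
    [-0.06,-0.03,0.18,0,0,0,1],
    [-0.06,-0.03,0.18,0,0,0,1],
    [-0.06,-0.03,0.18,0,0,0,1],
    [0,0,0,0,0,0,1],
  ],
)

```text
time_s: 19.45
eef_pos: [0.4587, -0.1167, 0.1611]
orientation: [-0.359, 2.736, 0.2]
ft_force: [1.3, -0.5, 0.3]
gripper_width: -0.0
gripper_force: 0.0
```

```bash
python3 st.py; python3 - <<'E'
from h import *
s=ctrl.sense();p,d=ctrl.grab_frame('wrist');cv2.imwrite('pics/w6.png',p[...,::-1])
E
```

```text
t 19.45 bed [0.0429 0.1187 0.0857] Fbed [ 1.16 -0.85 -0.09] rv [ 0.23  0.33 -0.02] w -2.1265746892006407e-05
```

View pics/w6.png

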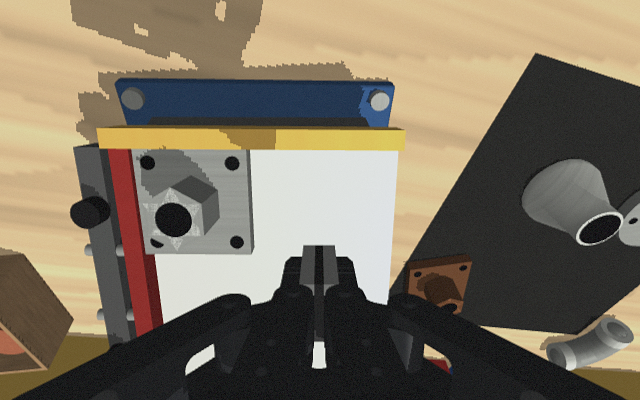

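The flange sits square in the corner: its top edge is against the yellow stop (row 150) and its left edge against the red rail (about px 138–147). The fingers are clear, so I'm handing in.

```bash
python3 -c "
from rig import ctrl
print(ctrl.finish_job())"
```

```text
the job is handed in; nothing more can be done
None
```

The job is handed in at about 19.5 s: the flange slid onto the lower stop by itself, was held against the side fence for over a second at about 12.5 N total (10.4 N straight at the fence), and sits square in the corner; the hand-in returned no verdict.

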